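# Refit the drip grate on its tray

### The arm

A 6-joint arm with a two-finger parallel gripper is mounted at the origin on the work surface. World frame = base frame: x ahead of the robot, y to its left, z up, the work surface at z = 0. Lengths are in mm, angles in rad, forces in N, time in s.
With the tool pointing down it reaches from about 275 to 825 mm from the base axis. Payload 4.9 kg.
Tool frame: the origin (TCP) lies at the very end of the fingers, on their centre line; the grasp point (between the pads) lies 19 mm behind it; z points along the fingers, y is the line along which they close (so a half turn about z gives the same grasp; the last joint's range is limited). The gripper opens to 85 mm and grips with 20 to 120 N. Pads are 22 mm wide; open, the fingers measure 114 mm over their backs; the gripper's body (76 mm by 85 mm) begins 54 mm behind the grasp point. The pads swing forward as they close: fully open they stand 13 mm farther back than shut.
Start: joints at [1.03, 0.326, -0.193, 1.052, 0, 1.437], TCP at [217.616, 505.135, 231.281] pointing down, gripper open.
Joint ranges: [-2.65, 2.65], [-0.97, 1.79], [-1.3, 1.35], [-1.93, 2.1], [-1.47, 1.37], [-3.14, 3.14]. Speed limits (rad/s): [2.57, 2.57, 3.14, 3.14, 3.14, 3.14].

### API

Orientations are given as [roll, pitch, yaw] about the fixed x, y, z axes, in that order (R = Rz(yaw) Ry(pitch) Rx(roll)).
In Python, from bench import bot, solve_ik, imaging gives the robot as it stands. Calls block until the motion is done:
- bot.move_ptp(position, orientation): joint-space move of the TCP to a pose.
- bot.movel(position, rot=None, max_speed=150, threshold=None): straight line of the TCP; rot=None keeps the orientation; max_speed is the mean speed in mm/s. With threshold (N) it stops when the force on the tool has changed by that much, and returns True; else False.
- bot.move_j(angles): joint-space move.
- bot.grip(opening, effort=None): opening from 0.0 (shut) to 1.0 (fully open); effort is the grip in N (None keeps the last); returns when the fingers have stopped.
- bot.dwell(seconds).
- solve_ik(position, orientation): joint angles nearest the present ones, or None.
- bot.get_state(): the state.
- imaging.capture(name): name is "scene" or "top" or "wrist"; returns the picture (480x640x3 uint8, blue, green, red); there is no depth.
- imaging.camera_model(name): a dict with "K" (3x3 intrinsics, pixels), "position" and "rotation" of the camera in the world. Camera axes: x right, y up, looking along -z (the intrinsics and any distortion apply to the point x, -y, -z); pixel columns grow to the right and rows downward; lengths in mm; the calibration is good to about 2 mm. A picture is of the moment at which its call begins: read the wrist's pose just before it. camera_model takes no time and is no camera call; for the wrist camera it gives the pose at the moment of the call.
A pose or a line that the arm cannot do raises bot.IKError and nothing moves.
- bot.sign_off(): hands the job in; it is judged then, once.
The state is a dict: "t": time; "qpos": joint angles; "joint_velocities": joint speeds; "effort": joint torques, N m; "tcp_pos": TCP position; "orientation": TCP orientation; "contact_force": force on the tool from outside, world axes, zero at the start; "wrist_torque": the same for the moment, N m; "opening": opening from 0.0 (shut) to 1.0 (fully open); "gripper_force": force on a finger pad.
Only numpy, scipy, OpenCV 4.12 (cv2) and the standard library are available. Lean on these libraries where they do the work, as an engineer would, in place of code of your own. Each camera call takes 0.05 s, during which the arm holds its last target. There are 200 camera calls.

### The job

The drinks machine's drip tray has been washed and its grate was left half under the wooden cup riser, with the red grip bar out of reach below the board. Draw the grate out and set it down flat on the open counter with the grip bar well clear of the riser, let go, then take it by the red bar, lift it and lower it over the tray's two brass pins (large hole over thick pin, small hole over thin pin), keeping hold until it rests flush in the tray, and let go. Leave the cups and the other things on the counter where they are.

Things in the scene. Friction and masses are not known exactly. Their poses are not given: they have to be found in the camera images.
- grate: Drip grate: loose aluminium plate 190 x 56 x 12 mm (x, y, z), 0.2 kg, dark slots, a 16 mm through hole near its +x end, an 11 mm one near its -x end. Origin: centre of its underside; z up. It starts flat on the counter, its -x (small hole) end sticking out about 75 mm from under the riser. Seated, its origin is 20 mm above the counter, its top level with the tray's rim.
- knob: Red upright grip bar fixed on the middle of the grate's top: 14 mm along the grate's x, 40 mm along its y, 30 mm high. Origin: centre of the bar's foot, 12 mm above the grate's underside; axes as the grate's.
- thick_hole (a point): Centre of the grate's large (16 mm) hole, at the underside, 75 mm along the grate's +x.
- thin_hole (a point): Centre of the grate's small (11 mm) hole, at the underside, 75 mm along the grate's -x.
- tray: Black open box fixed on the counter, 208 x 74 x 32 mm, walls 5 mm. Origin: centre of its underside; x along its length to the thick pin (a spout juts 30 mm at that end), z up. Two grey blocks inside carry the grate 20 mm above the counter; a brass pin on each ends 44 mm above the counter. The grate's x goes along the tray's x.
- thick_pin (a point): Tip of the tray's thick brass pin (14 mm diameter, tapered tip), 44 mm above the counter, at tray x +75 mm.
- thin_pin (a point): Tip of the tray's thin brass pin (9 mm diameter, tapered tip), 44 mm above the counter, at tray x -75 mm.
- riser: Wooden cup riser fixed on the counter: board 150 mm (x) by 240 mm (y), underside 62 mm and top 74 mm above the counter, on 12 mm side legs at y +-112 mm. Origin: centre of its footprint, on the counter. The grate sticks out at its -x edge (75 mm from the origin), which faces the middle of the counter.
- cup_a: White cup, 72 mm across, 65 mm high, standing on the riser. Origin: centre of its underside.
- cup_b: White cup, as the other, standing on the riser. Origin: centre of its underside.
- mug: Blue mug, 76 mm across, 85 mm high, on the counter behind the working area. Origin: centre of its underside.
- jar: Amber jar with orange cap, 64 mm across, 95 mm high, on the counter behind the working area. Origin: centre of its underside.
- can: Steel can with paper label, 66 mm across, 110 mm high, on the counter behind the working area. Origin: centre of its underside.
- saucer: White saucer, 140 mm across, 18 mm high, to the right of the tray. Origin: centre of its underside.
- spoon: Steel teaspoon 140 mm long, lying near the robot. Origin: on the counter below its middle; x along it, towards the bowl.

How it is judged (in metres and radians):
On the way, in this order (a step that is already met when the one before it is completed fails the run):
1. the grate lies flat on the counter, let go, with its grip bar more than 30 mm clear in front of the riser's edge (x of knob in the frame of riser below -0.105 m and height (world z) of grate below 0.004 m and angle between grate's own z axis and vertical below 0.04 rad and contact force between the fingers and grate below 0.1 N), for 0.2 s.
2. the grate is held by its red bar, lifted at least 25 mm off the counter (contact force between the fingers and knob above 0.5 N and height (world z) of grate above 0.025 m), for 0.1 s.
3. still held by the bar, the grate is on both pins within 5 mm of its seat (horizontal distance between thick_hole and thick_pin below 0.003 m and horizontal distance between thin_hole and thin_pin below 0.003 m and contact force between the fingers and knob above 0.5 N and z of grate in the frame of tray below 0.025 m), for 0.1 s.
At the end, for the whole second after the job is handed in: The grate rests flush in the tray: underside within 2 mm of the 20 mm seat, level within 0.02 rad, large hole within 3 mm of the thick pin and small hole within 3 mm of the thin pin, released and still (horizontal distance between thick_hole and thick_pin below 0.003 m and horizontal distance between thin_hole and thin_pin below 0.003 m and z of grate in the frame of tray between 0.018 and 0.022 m and angle between grate's own z axis and vertical below 0.02 rad and contact force between the fingers and grate below 0.1 N and linear speed of grate below 0.01 m/s); the robot touches nothing.
It fails at once if a cup, the mug, jar, can, saucer or spoon is moved more than 20 mm (distance of any of cup_a, cup_b, mug, jar, can, saucer, spoon from where it was at the start of the episode above 0.02 m).
It also fails if it takes over 56 s, if anything falls off the work surface, if the arm or the gripper's body presses on something with over 40 N, if the wrist force passes 120 N, or if a joint passes its speed limit or range.

## Working session

There is one attempt and no reset: what is moved stays moved. The work goes in short steps, each a Python script; the robot and the scene stay as the last script left them, time stands still between calls to the robot, and variables do not carry over. Pictures are saved under pics/ and viewed, at most 10 in all, crops included, and the job is handed in when it is done.

```bash
ls; mkdir -p pics; python3 - <<'E'
from bench import bot, imaging
import cv2
for n in ("scene","top"):
    cv2.imwrite(f"pics/{n}1.png", imaging.capture(n)); m=imaging.camera_model(n); print(n,m)
print(bot.get_state())
E
```

```text
pics
scene {'K': array([[552.88974317,   0.        , 325.96800783],
       [  0.        , 552.88974317, 250.10549404],
       [  0.        ,   0.        ,   1.        ]]), 'position': array([1038.53656581, -684.31067254, 1268.55374781]), 'rotation': array([0.58828013, 0.00410426, 0.63592135])}
top {'K': array([[473.69775414,   0.        , 324.11995067],
       [  0.        , 473.69775414, 239.40817599],
       [  0.        ,   0.        ,   1.        ]]), 'position': array([ 311.089699  ,  -36.72162576, 1376.71796035]), 'rotation': array([ 0.20062232,  0.00421581, -1.51932946])}
{'t': 0.1, 'qpos': array([ 1.02979036e+00,  3.26843968e-01, -1.93503097e-01,  1.05200825e+00,
       -5.33492201e-06,  1.43658454e+00]), 'joint_velocities': array([ 0.00152038, -0.00372265,  0.00131536,  0.00175346,  0.00032507,
        0.00067508]), 'effort': array([ 2.77715753e-04, -4.44239724e+01,  2.63038319e+01,  7.85738113e-03,
       -1.39586505e-04, -3.52322979e-05]), 'tcp_pos': array([217.33673327, 504.65672019, 230.58689785]), 'orientation': array([-3.14004697e+00, -2.03320269e-04,  2.73479832e+00]), 'contact_force': array([-0.06534941, -0.0435471 , -0.16610056]), 'wrist_torque': array([-0.00651904,  0.03078675,  0.01495132]), 'gripper_force': 0.0, 'opening': 0.998242794328142}
```

View pics/scene1.png

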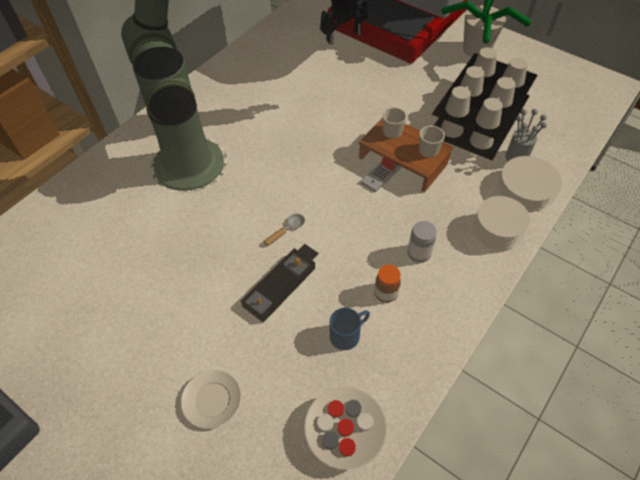

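View pics/top1.png

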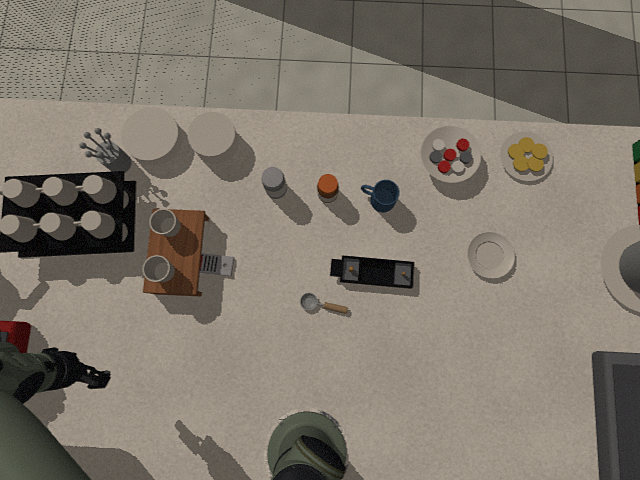

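The top view shows the riser at about (147–207, 210–295) with the grate end at (201–235, 255–276). The tray is at (338–414, 257–288) with its spout to the left, towards +y. The scene view shows the same layout.

```bash
cat > h.py <<'E'
import numpy as np, cv2
from scipy.spatial.transform import Rotation as Ro
from bench import bot, solve_ik, imaging
def ray(m,px,z):
    "pixels (n,2) -> world points on plane z"
    px=np.atleast_2d(np.asarray(px,float)); K=np.asarray(m["K"])
    d=np.c_[(px[:,0]-K[0,2])/K[0,0],-(px[:,1]-K[1,2])/K[1,1],-np.ones(len(px))]
    r=np.asarray(m["rotation"]); d=d@(Ro.from_euler("xyz",r).as_matrix() if r.shape==(3,) else r).T
    p=np.asarray(m["position"]); return p+d*((z-p[2])/d[:,2])[:,None]
def shot(n,name=None):
    m=imaging.camera_model(n); im=imaging.capture(n)
    if name: cv2.imwrite(f"pics/{name}.png",im)
    return m,im
def st():
    s=bot.get_state(); return s["t"],s["tcp_pos"].round(1),s["orientation"].round(3),s["contact_force"].round(1),round(s["opening"],3),s["gripper_force"]
E
python3 - <<'E'
from h import *
m=imaging.camera_model("top")
pr=lambda n,p,z:print(n,ray(m,p,z)[:,:2].round(0).tolist())
pr("tray rim corners",[(341,257),(414,263),(412,288),(338,283)],32)
pr("pins",[(350,271),(403,273)],44)
pr("riser top",[(149,209),(207,211),(201,295),(144,292)],74)
pr("grate end",[(235,257),(233,276),(203,254)],12)
pr("spoon",[(301,300),(349,310)],0)
w=imaging.camera_model("wrist"); print(w, st())
E
```

```text
tray rim corners [[535.0, -68.0], [528.0, -278.0], [456.0, -273.0], [460.0, -63.0]]
pins [[494.0, -95.0], [496.0, -245.0]]
riser top [[638.0, 485.0], [641.0, 319.0], [403.0, 312.0], [403.0, 469.0]]
grate end [[522.0, 241.0], [467.0, 241.0], [527.0, 335.0]]
spoon [[408.0, 41.0], [387.0, -99.0]]
{'K': array([[395.45357604,   0.        , 309.61743523],
       [  0.        , 395.45357604, 239.08472667],
       [  0.        ,   0.        ,   1.        ]]), 'position': array([155.0153513 , 531.5254178 , 373.07527016]), 'rotation': array([-0.27407437,  0.00161205,  1.16413044])} (0.1, array([217.3, 504.7, 230.6]), array([-3.14 , -0.   ,  2.735]), array([-0.1, -0. , -0.2]), 0.998, 0.0)
```

Sizes check out: the tray comes to 210x74 mm, the pins are 150 mm apart and the grate is 55 mm wide. Next is a close look at the grate end.

```bash
python3 - <<'E'
from h import *
bot.move_ptp([495,215,180],[np.pi,0,-np.pi/2])
print(st(), bot.get_state()["qpos"].round(2))
m,im=shot("wrist","w1"); np.save("w1.npy",[m["position"],m["rotation"]]); print(m["position"],m["rotation"])
E
```

```text
(2.425, array([494.9, 215.3, 180. ]), array([ 3.142,  0.   , -1.57 ]), array([-0.1, -0.4,  0.2]), 0.999, 0.0) [ 0.27  0.35 -0.3   0.92  0.   -1.3 ]
[495.3413635  146.39595213 322.51939418] [-2.73498817e-01  5.48198683e-04 -3.14115061e+00]
```

View pics/w1.png

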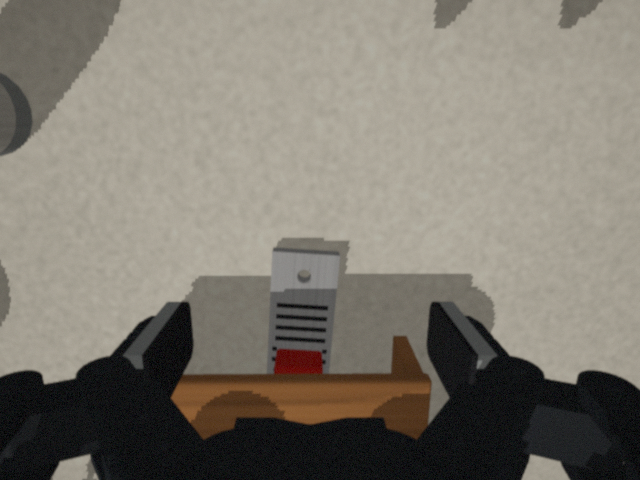

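The wrist view shows the grate's small hole at (304,276) and its end corners at (275,250) and (340,253). The red bar shows at the riser edge, around row 375.

```bash
python3 - <<'E'
from h import *
m=imaging.camera_model("wrist")
for n,p,z in (("hole",(304,276),12),("c1",(275,250),12),("c2",(340,253),12),("L",(269,365),12),("R",(330,365),12),("riser edge top",[(180,376),(429,376)],74),("riser edge bottom",[(300,376)],62)):
    print(n,ray(m,p,z)[:,:2].round(1).tolist())
E
```

```text
hole [[500.1, 265.7]]
c1 [[523.9, 242.9]]
c2 [[470.4, 245.4]]
L [[531.8, 350.7]]
R [[477.1, 350.7]]
riser edge top [[589.1, 319.1], [409.1, 318.9]]
riser edge bottom [[502.7, 327.3]]
```

```bash
python3 - <<'E'
from h import *
rot=[np.pi,0,-np.pi/2-.066]
bot.grip(0.82,30)
bot.move_ptp([499,262,60],rot)
bot.movel([499,262,12],max_speed=80)
hit=bot.movel([499,262,-12],max_speed=25,threshold=4)
print(hit,st())
z=bot.get_state()["tcp_pos"][2]
bot.movel([499,262,z+3.5],max_speed=30)
bot.grip(0.5,40)
print(st())
E
```

```text
True (4.8667, array([498.8, 261.9,  -7.7]), array([ 3.141, -0.   , -1.637]), array([-0.6, -0.1,  6. ]), 0.822, 3.1120582510246475)
(5.425, array([499.4, 262. ,  -3.8]), array([ 3.141e+00, -1.000e-03, -1.637e+00]), array([-1.2, -0.1,  5.1]), 0.641, 45.97936896261672)
```

```bash
python3 - <<'E'
from h import *
p=bot.get_state()["tcp_pos"]
bot.movel([p[0],p[1],p[2]+1],max_speed=20)
bot.movel([p[0]-.066*130,p[1]-130,p[2]+1],max_speed=80); print(st())
bot.movel([p[0]-.066*130,p[1]-130,p[2]+.3],max_speed=20)
bot.grip(0.8); bot.dwell(.3); print(st())
q=bot.get_state()["tcp_pos"]
bot.movel([q[0],q[1],90],max_speed=120)
# view grate: yaw pi => camera at -x side; grate centre expected
bot.move_ptp([490,209,200],[np.pi,0,np.pi]); print(st(),bot.get_state()["qpos"].round(2))
m,im=shot("wrist","w2")
E
```

```text
(7.45, array([490.9, 132.4,  -2.9]), array([ 3.140e+00, -1.000e-03, -1.636e+00]), array([ 0.9, -0.2, -2.8]), 0.642, 42.55846381187439)
(8.2833, array([490.9, 132. ,  -3.5]), array([ 3.140e+00, -1.000e-03, -1.637e+00]), array([-0.2,  0.3, -0.6]), 0.802, 0.0)
(10.6833, array([489.7, 208.8, 199.4]), array([-3.141e+00, -1.000e-03, -3.141e+00]), array([ 0. , -0.5, -0.9]), 0.801, 0.0) [ 0.26  0.32 -0.29  0.96 -0.    0.26]
```

View pics/w2.png

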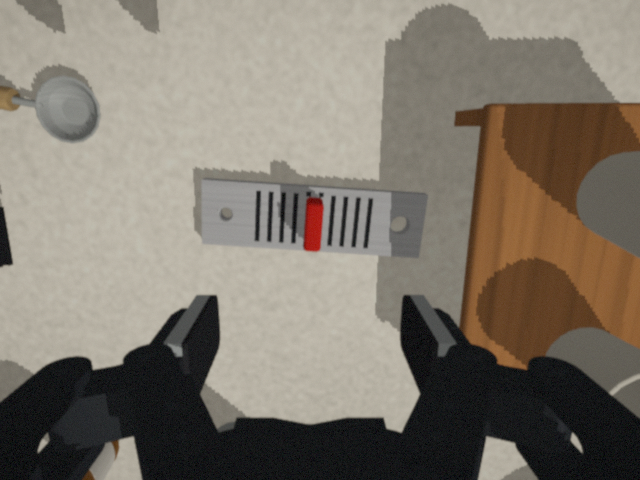

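The wrist view shows the grate fully clear of the riser, with its small hole at (227,214), large hole at (399,224) and the bar around (314,224). Next is the tray from the same relative pose, 32 mm higher so that the pin tips replace the hole plane.

```bash
python3 - <<'E'
from h import *
import json
m0=imaging.camera_model("wrist"); im=cv2.imread("pics/w2.png")
def blob(im,c,r,s=1):
    x,y=c; g=cv2.cvtColor(im,6)[y-r:y+r+1,x-r:x+r+1].astype(float)
    yy,xx=np.mgrid[-r:r+1,-r:r+1]
    bg=np.median(np.r_[g[0],g[-1],g[:,0],g[:,-1]]); d=abs(g-bg); k=(d>d.max()*.35).astype(np.uint8)
    n,l,s_,ce=cv2.connectedComponentsWithStats(k); i=1+np.argmax(s_[1:,4]); print(s_[i].tolist())
    return ce[i]+[x-r,y-r]
H=[blob(im,(399,224),14),blob(im,(227,214),11)]; P=ray(m0,H,12)
hsv=cv2.cvtColor(im,cv2.COLOR_BGR2HSV); k=((hsv[...,1]>150)&((hsv[...,0]<8)|(hsv[...,0]>172))).astype(np.uint8)
n,l,s,ce=cv2.connectedComponentsWithStats(k); i=1+np.argmax(s[1:,4]); 
print(H,P.round(1).tolist(),np.linalg.norm(P[0]-P[1]),"bar",s[i],ce[i],ray(m0,ce[i],35).round(1))
d=P[0]-P[1]; print("yaw",np.arctan2(d[1],d[0]),"centre",P.mean(0))
print("riser edge clear: knob y",P.mean(0)[1])
mid=P.mean(0); off=np.array([490,209])-mid[:2]
json.dump(dict(H=P.tolist(),tcp=bot.get_state()["tcp_pos"].tolist()),open("grate.json","w"))
x,y=[495+off[0],-170+off[1]]
bot.move_ptp([x,y,232],[np.pi,0,np.pi]); print(st())
m,im=shot("wrist","w3"); print(m["position"],m["rotation"])
cv2.imwrite("pics/w3c.png",np.vstack([cv2.resize(im[150:300,150:470],(800,375),interpolation=2),cv2.resize(cv2.imread("pics/w2.png")[180:270,190:440],(600,216),interpolation=2).copy() if 0 else np.zeros((1,800,3),np.uint8)]))
E
```

```text
[0, 0, 20, 29, 284]
[4, 5, 13, 13, 127]
[array([392.36971831, 223.43661972]), array([225.5984252 , 214.38582677])] [[500.3, 279.1, 12.0], [492.5, 136.6, 12.0]] 142.68672865289514 bar [304 198  19  53 830] [313.03975904 224.05180723] [[495.4 210.9  35. ]]
yaw 1.5157312254752537 centre [496.38838343 207.84475498  12.        ]
riser edge clear: knob y 207.84475497836291
(12.15, array([ 488.7, -168. ,  231.9]), array([ 3.141, -0.   , -3.14 ]), array([ 0.9, -0.4,  0.4]), 0.801, 0.0)
[ 420.72900968 -168.55455876  374.36506242] [-2.74099774e-01 -2.37585458e-04  1.57207448e+00]
```

View pics/w3c.png

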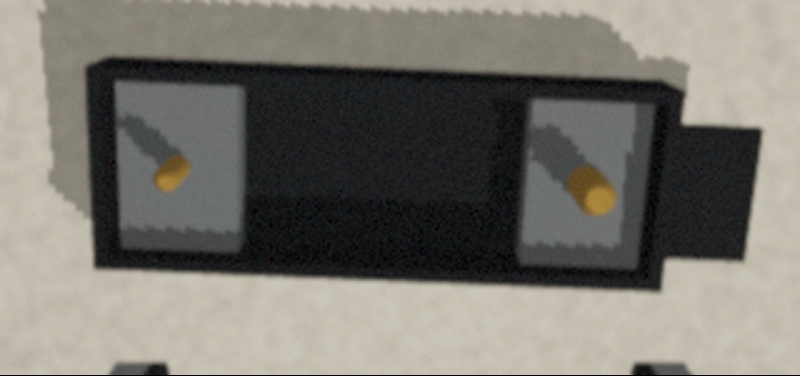

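The crop shows the thin pin tip at about (217,223) and the thick pin tip at about (390,230) in the full picture. The large-hole blob ran into the riser's shadow edge, so I'll segment it again from inside the shaded part.

```bash
python3 - <<'E'
from h import *
im=cv2.imread("pics/w2.png"); g=cv2.cvtColor(im,6)
print(g[212:238,386:414:1]); 
im=cv2.imread("pics/w3.png"); g=cv2.cvtColor(im,6); hsv=cv2.cvtColor(im,cv2.COLOR_BGR2HSV)
k=(hsv[...,1]>120)&(hsv[...,0]>8)&(hsv[...,0]<30)
for (x,y) in((390,229),(218,221)):
    print((g*k)[y-14:y+11,x-13:x+13])
E
```

```text
[[151 153 153 145 119 104 102 101 101 101 103 101 101 101 101 102 103 102
  102 100 100 101 102  99 103 101 100 104]
 [153 153 154 145 117 104 104 102 100 103 101 101  99 100 103 100 102  99
  102 101  98 100 103 102 101 100 100  99]
 [153 153 152 147 122 108 102 103 100  99 102 103 103 101 103  99  99  98
  101 102 103 103 102 104 105 101 103 102]
 [152 153 154 147 124 108 104 101 103 101 102  99 101 102 103 101 102 103
  100 104 100 102 104 106 102 103 105 104]
 [155 155 152 146 119 103 101 104 100 102 105 107 108 112 111 111 108 106
  100 102 101 101 103 103 106 102 101 104]
 [154 154 154 147 117 105 102  99 100 105 113 117 120 121 124 121 117 118
  112 102  98  98  99 102 100  99 102 103]
 [155 154 154 145 120 107 103 104 108 114 120 124 124 125 126 127 126 125
  121 109  97  94  99 101 103 101 101 101]
 [154 154 153 144 119 103 107 111 116 121 121 124 125 124 126 125 126 127
  126 114  96  88  93 101 103 103 102 102]
 [154 152 151 147 120 107 109 120 124 124 125 123 126 127 126 128 125 126
  127 121 100  90  91  97 101  99 101 102]
 [154 154 155 149 123 108 117 125 125 126 125 1
[... 6694 characters left out ...]
 0   0   0
    0   0   0   0   0   0   0   0]
 [  0   0   0   0   0   0   0   0   0   0   0   0   0   0   0   0   0   0
    0   0   0   0   0   0   0   0]
 [  0   0   0   0   0   0   0   0   0   0   0   0   0   0   0   0   0   0
    0   0   0   0   0   0   0   0]
 [  0   0   0   0   0   0   0   0   0   0   0   0   0   0   0   0   0   0
    0   0   0   0   0   0   0   0]
 [  0   0   0   0   0   0   0   0   0   0   0   0   0   0   0   0   0   0
    0   0   0   0   0   0   0   0]
 [  0   0   0   0   0   0   0   0   0   0   0   0   0   0   0   0   0   0
    0   0   0   0   0   0   0   0]
 [  0   0   0   0   0   0   0   0   0   0   0   0   0   0   0   0   0   0
    0   0   0   0   0   0   0   0]]
```

```bash
python3 - <<'E'
from h import *
m3=imaging.camera_model("wrist")
P=ray(m3,[(390,230.3),(216.2,223.1)],44)
# the w2 camera pose: same tool orientation, from its logged TCP and this camera's offset
m2=dict(m3); m2["position"]=m3["position"]-bot.get_state()["tcp_pos"]+[489.7,208.8,199.4]
H=ray(m2,[(400.2,225),(226,214.2)],12)
for n,A in (("pins",P),("holes",H)):
    d=A[0]-A[1]; print(n,A.round(1).tolist(),np.linalg.norm(d).round(1),"yaw",np.arctan2(d[1],d[0]).round(4),"mid",A.mean(0).round(1))
bar=ray(m2,[(313.04,224.05)],35); print(bar)
E
```

```text
pins [[505.7, -98.8, 44.0], [499.6, -248.3, 44.0]] 149.6 yaw 1.5299 mid [ 502.6 -173.6   44. ]
holes [[501.7, 286.1, 12.0], [492.5, 137.2, 12.0]] 149.2 yaw 1.5092 mid [497.1 211.7  12. ]
[[495.49855624 211.11641969  35.        ]]
```

Spans agree at 149.6 and 149.2 mm. I'll grip the bar once on the counter so the jaws centre it, open, re-measure the grate, then regrasp at the same pose so the calibration bias cancels.

```bash
python3 - <<'E'
from h import *
rot=[np.pi,0,1.5092+np.pi/2]
bot.movel([490,209,200],max_speed=250) if 0 else bot.move_ptp([497,211.5,100],rot)
bot.grip(.5,30)
bot.movel([497,211.5,18],max_speed=100,threshold=8); print(st())
bot.grip(0.0,30); print(st())
bot.grip(.5); print(st())
bot.movel([497,211.5,100],max_speed=150)
bot.grip(.8)
bot.move_ptp([490,209,200],[np.pi,0,np.pi]); print(st())
m,im=shot("wrist","w4"); np.savez("w4.npz",**m)
a=cv2.resize(im[195:245,380:430],(500,500),interpolation=cv2.INTER_NEAREST)
b=cv2.resize(im[190:240,200:250],(500,500),interpolation=cv2.INTER_NEAREST)
o=cv2.resize(np.hstack([b[:, :],a]),(800,400),interpolation=0)
o=cv2.convertScaleAbs(o,alpha=1.4)
cv2.imwrite("pics/w4c.png",o)
E
```

```text
(15.025, array([497.5, 211.6,  18.5]), array([3.141e+00, 1.000e-03, 3.080e+00]), array([0. , 0. , 0.6]), 0.501, 0.0)
(15.3833, array([497.6, 211.6,  18.7]), array([3.141e+00, 1.000e-03, 3.080e+00]), array([-0.3, -1.2,  4.3]), 0.157, 30.2621591091156)
(15.775, array([496.8, 211.5,  17.8]), array([-3.141, -0.   ,  3.08 ]), array([-0.2,  0.2,  0.2]), 0.5, 0.0)
(17.325, array([490.6, 209.2, 201.1]), array([ 3.141e+00,  2.000e-03, -3.142e+00]), array([-0.8, -0.4, -0.8]), 0.798, 0.0)
```

View pics/w4c.png

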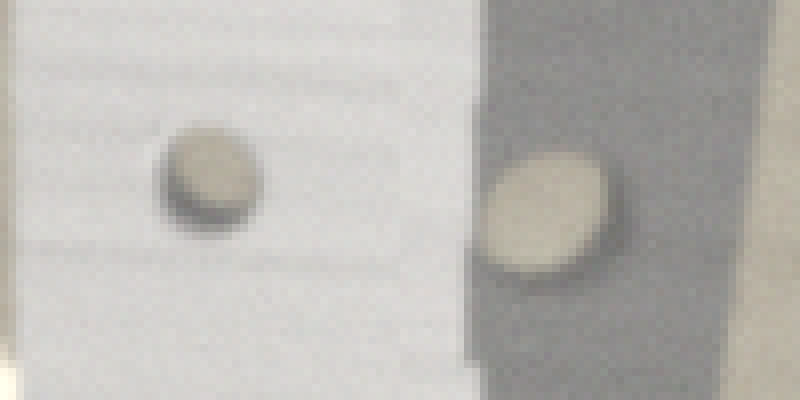

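The crop (8 screen px per picture px) shows the small hole at (225.9,212.0) and the large hole at (399.0,222.1) in the full picture. Now I regrasp, lift and bring it over the pins.

```bash
cat > plan.py <<'E'
from h import *
m=np.load("w4.npz"); H=ray(m,[(399.0,222.1),(225.9,212.0)],12)
d=H[0]-H[1]; hy=np.arctan2(d[1],d[0]); hm=H.mean(0)[:2]
pm=np.array([502.65,-173.55]); py=1.5299
G=np.array([497.2,211.55]); gyaw=1.5092+np.pi/2     # grasp pose
a=py-hy; R=np.array([[np.cos(a),-np.sin(a)],[np.sin(a),np.cos(a)]])
T=pm+R@(G-hm); tyaw=gyaw+a
E
python3 - <<'E'
from plan import *
print(H.round(1).tolist(),np.linalg.norm(d),hy,hm,"place",T,tyaw)
ok=abs(np.linalg.norm(d)-150)<2.5 and abs(a)<.05
if ok:
    bot.grip(.5,60)
    bot.move_ptp([*G,100],[np.pi,0,gyaw])
    bot.movel([*G,18],max_speed=100,threshold=8); print(st())
    bot.grip(0,60); print(st())
    bot.movel([*G,90],max_speed=80); bot.dwell(.2); print(st())
    bot.movel([*T,90],rot=[np.pi,0,tyaw],max_speed=120); bot.dwell(.3); print(st())
    shot("wrist","w5"); shot("scene","s5")
E
```

```text
[[501.1, 285.7, 12.0], [492.3, 137.2, 12.0]] 148.7266237822837 1.5112202856898347 [496.6922405  211.47968196] place [ 503.15635748 -173.47020998] 3.098676041105062
(19.1917, array([497.9, 211.7,  18.7]), array([3.141e+00, 1.000e-03, 3.080e+00]), array([-0.8,  0.1, -0.9]), 0.502, 0.0)
(19.5583, array([497.8, 211.7,  18.8]), array([3.141e+00, 1.000e-03, 3.080e+00]), array([-0.2,  0.1,  6.4]), 0.151, 59.48990285396576)
(20.8083, array([496.8, 211.4,  89.5]), array([-3.141e+00, -1.000e-03,  3.080e+00]), array([ 0.4,  1.1, -2.3]), 0.151, 58.42359244823456)
(24.4667, array([ 503.2, -173.4,   90. ]), array([-3.142,  0.   ,  3.099]), array([ 0.1, -0.6, -3.4]), 0.151, 58.432044982910156)
```

View pics/w5.png

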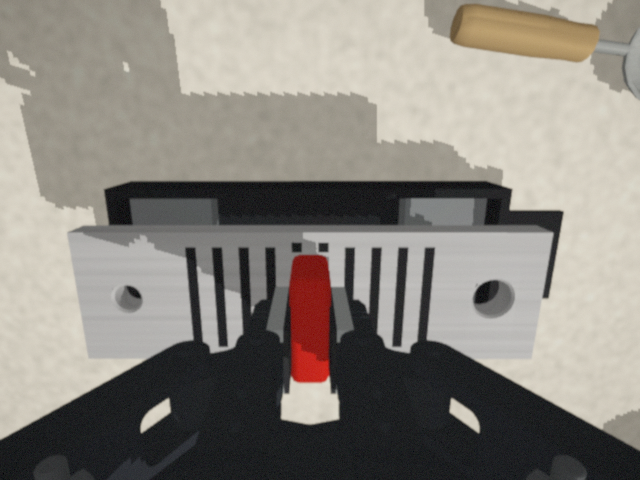

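The wrist view shows the grate held level by the bar above the tray, with holes at (127,298) and (494,298). Now a guarded lowering.

```bash
python3 - <<'E'
from plan import *
T=T+[.4,0]
bot.movel([*T,66],max_speed=60); bot.dwell(.2); print(st())
h=bot.movel([*T,50],max_speed=15,threshold=6); print(h,st(),bot.get_state()["wrist_torque"])
if not h:
    h=bot.movel([*T,36],max_speed=15,threshold=8); print(h,st(),bot.get_state()["wrist_torque"])
E
```

```text
(25.3167, array([ 503.8, -173.6,   66.3]), array([-3.141e+00,  1.000e-03,  3.099e+00]), array([-0.2,  0. , -2.6]), 0.152, 58.423327803611755)
False (26.5333, array([ 503.4, -173.5,   49.9]), array([-3.141, -0.   ,  3.099]), array([-1. , -0.3, -2.9]), 0.149, 58.409884572029114) [-0.25292987  0.21678219  0.09583775]
True (27.25, array([ 503.4, -173.6,   38.8]), array([-3.141, -0.   ,  3.099]), array([ 0. , -0. ,  4.8]), 0.151, 59.383095502853394) [ 0.0704523  -0.00658151  0.02722068]
```

It stopped at TCP z 38.8, which is the seat height (18.8 + 20). Releasing now.

```bash
python3 - <<'E'
from h import *
bot.dwell(.4); print(st())
bot.grip(.5); p=bot.get_state()["tcp_pos"]
bot.movel([p[0],p[1],p[2]+110],max_speed=100)
bot.movel([430,-173,230],max_speed=150); bot.dwell(.3); print(st())
m,im=shot("wrist","w6")
E
```

```text
(27.65, array([ 503.4, -173.6,   38.8]), array([-3.141, -0.   ,  3.099]), array([0.5, 1.4, 5.4]), 0.148, 59.55582618713379)
(30.4667, array([ 430. , -172.8,  229.4]), array([ 3.141, -0.005,  3.099]), array([-0. , -0.5,  0. ]), 0.498, 0.0)
```

View pics/w6.png

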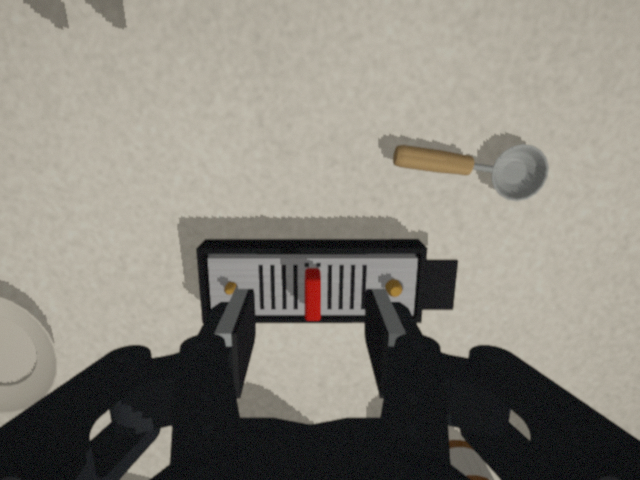

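The wrist view shows the grate flush in the tray with both pins through their holes, at (231,288) and (395,288). The spoon and saucer have not been disturbed.

```bash
python3 -c "
from bench import bot
print(bot.sign_off())"
```

```text
the job is handed in; nothing more can be done
None
```

The grate is seated flush over both pins and released, and the job was handed in at about 30 s of the 56 s allowed; sign-off gave no verdict, so the result rests on the final wrist picture and the seating height.

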